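# Hold a top-heavy rocking mixer at its tilt mark by the spring lever

### The job

The loaded tray of the rocking mixer is top-heavy and leans on its stop. Take hold of the black hand grip of its spring lever, never the tray itself, and bring the tray up so that the black pointer stands at the red index, without throwing it over onto the other stop or letting it slam, and keep it there for six seconds or more. Finish while still holding the grip, the pointer standing quietly at the index; leave the index and the things lying around alone.

Things in the scene. Friction and masses are not known exactly. Their poses are not given: they have to be found in the camera images.
- mixer: Rocking mixer, fixed to the bench: white housing 200 (x) x 260 (y) x 60 mm high with two aluminium bearing posts. Origin under the housing's middle, on the bench; z up. Its -x side, with the lever, faces the robot more or less; the white dial is on its +x side. The rocking axis is level, along this x axis, 130 mm above the origin.
- rocker (a joint): Tilt of shaft, tray and black pointer (they turn as one) about the mixer's +x axis, rad; 0 = level, stops at -0.3 and 0.3, rests at -0.3 at the start. Positive: the tray's end at mixer +y rises, the pointer tip goes to -y. With the lever held still anywhere, the tray does not settle but tips slowly to a stop (time constant 0.7 to 1.5 s): the lever must keep moving to balance it.
- lever (a joint): Angle of the hand lever relative to the rocker, rad, same axis and sense; 0 = spring relaxed, lever square to the tray; free from -0.9 to 0.9. Lever and rocker are joined only by a torsion spring, nominal 0.21 N m/rad: torque on the rocker = 0.21 x this value. Lever's angle a from upright = rocker + lever; let go, it follows the rocker. Mass 50 g.
- grip (a point): Middle of the lever's black grip: round rubber bar, 22 mm diameter, 85 mm long, parallel to the rocking axis, free 45 mm towards the stem and 30 mm to its end. Pinch it from above, fingers closing along mixer y; it turns between the pads. In the mixer's frame at lever angle a from upright: x = -160, y = -150 sin a, z = 130 + 150 cos a mm.
- tray (a point): Aluminium tray 120 x 420 mm, a 72 mm amber bottle clamped at each end, caps 104 mm above the axis. Origin on the rocking axis, long axis y. Not to be touched. Nominal, with shaft and pointer: 1.45 kg, inertia about the axis 0.027 kg m2, centre of mass 19 mm ABOVE the axis (overturns with 0.27 N m per rad of tilt), bearing damping 0.03 N m s/rad. True load within 12 %.
- pointer_tip (a point): Tip of the black pointer on the dial side (mixer +x), 143 mm from the rocking axis; stands straight up when the tray is level. Its z axis is the pointer's direction.
- index_mark (a point): Lower end of the red index flag (12 mm wide, 30 mm high) on the upper edge of the white dial, 150 mm from the rocking axis (the flag covers 145 to 175 mm). Its z axis points away from the rocking axis.
- index (a joint): Angle of the red index flag about the rocking axis, rad, same zero and sense as rocker: the pointer stands at the index when rocker = index. Between -0.1 and 0.1; does not move on its own.
- wrench: Bystander: steel open-end wrench lying flat, about 160 mm long; origin under its middle.
- reagent: Bystander: amber bottle with blue cap, 68 mm diameter, 140 mm high; origin under its middle.
- valve_box: Bystander: white box 110 x 130 x 50 mm; origin under its middle.

How it is judged (in metres and radians):
On the way:
1. the pointer is kept within 0.07 rad of the red index for 5 s while the fingers hold the lever (angle between the z axis of pointer_tip and the z axis of index_mark, either way round below 0.07 rad and contact force between the fingers and lever above 0.5 N), for 5 s.
At the end, for the whole second after the job is handed in: Through the last second, with the arm still and the fingers still holding the lever (contact over 0.5 N), the pointer is within 0.1 rad of the red index and turns at less than 0.2 rad/s (angle between the z axis of pointer_tip and the z axis of index_mark, either way round below 0.1 rad and contact force between the fingers and lever above 0.5 N and velocity of joint rocker between -0.2 and 0.2 rad/s); the arm keeps its last pose, push and grip.
It fails at once if the tray is thrown over onto the far stop (rocker above 0.285 rad) (value of joint rocker above 0.285 rad).
It fails at once if the tray swings faster than 0.7 rad/s (slam) (velocity of joint rocker above 0.7 rad/s or velocity of joint rocker below -0.7 rad/s).
It fails at once if the robot pushes on the tray, its bottles, shaft or pointer (rocker_c0 to c7) with more than 2 N (contact force between any of the fingers, the arm and rocker_c0 above 2 N or contact force between any of the fingers, the arm and rocker_c1 above 2 N or contact force between any of the fingers, the arm and rocker_c2 above 2 N or contact force between any of the fingers, the arm and rocker_c3 above 2 N or contact force between any of the fingers, the arm and rocker_c4 above 2 N or contact force between any of the fingers, the arm and rocker_c5 above 2 N or contact force between any of the fingers, the arm and rocker_c6 above 2 N or contact force between any of the fingers, the arm and rocker_c7 above 2 N).
It fails at once if the red index is shifted by more than 8 mm (distance of index_mark from where it was at the start of the episode above 0.008 m).
It fails at once if a bystander is moved by more than 30 mm (distance of any of wrench, reagent, valve_box from where it was at the start of the episode above 0.03 m).
It also fails if it takes over 54 s, if anything falls off the work surface, if the arm or the gripper's body presses on something with over 40 N, if the wrist force passes 120 N, or if a joint passes its speed limit or range.

### The arm

A 7-joint arm with a two-finger parallel gripper is mounted at the origin on the work surface. World frame = base frame: x ahead of the robot, y to its left, z up, the work surface at z = 0. Lengths are in mm, angles in rad, forces in N, time in s.
With the tool pointing down it reaches from about 425 to 1025 mm from the base axis. Payload 3.6 kg.
Tool frame: the origin (TCP) lies at the very end of the fingers, on their centre line; the grasp point (between the pads) lies 19 mm behind it; z points along the fingers, y is the line along which they close (so a half turn about z gives the same grasp; the last joint's range is limited). The gripper opens to 85 mm and grips with 20 to 120 N. Pads are 22 mm wide; open, the fingers measure 114 mm over their backs; the gripper's body (76 mm by 85 mm) begins 54 mm behind the grasp point. The pads swing forward as they close: fully open they stand 13 mm farther back than shut.
Start: joints at [-1.401, 0.591, 0.048, 1.609, -0.033, 0.943, -0.034], TCP at [189.04, 699.924, 231.302] pointing down, gripper open.
Joint ranges: [-2.69, 2.69], [-0.47, 2.24], [-1.27, 1.36], [0.19, 2.51], [-1.53, 4.68], [0.08, 2.07], [-3.09, 3.09]. Speed limits (rad/s): [2.57, 2.57, 3.14, 3.14, 3.14, 3.14, 3.14].

### API

Orientations are given as a unit quaternion [w, x, y, z].
In Python, from plant import r, optics, trace, spot_point gives the robot as it stands.
- The arm moves only by the shell command python3 -m jog 'ROWS'. ROWS is JSON, one flat list of numbers, 7 for each row, row after row: the shift along the tool's x, y, z each as a share of 75 mm, from -1 to 1, then the turn, a rotation vector about the tool's x, y, z each as a share of pi rad, from -1 to 1, then the opening, from 0 (shut) to 1 (fully open). In form: [tx, ty, tz, ax, ay, az, jaw, tx, ty, tz, ax, ay, az, jaw, ...]. A call has 1 to 12 rows; each row shifts and turns the commanded pose from where the row before left it, along the tool's axes as they then stand; what a row does not reach is not made up. A row lasts 1/8 s, in which the tool goes at most 62.5 mm and 10.7 degrees, less where a joint would pass 70% of its speed; a pose out of reach is approached as far as the arm can. A call with a number of a shift or a turn outside -1 to 1 is refused whole. A call with a gripper value outside its range is refused whole. The fingers move at their own pace and stop on an object; the grip force is fixed at half the most. Time passes only in rows, so rows that do not move let the fingers close. It gives the time, the measured TCP pose, the force, the opening and the grip force at its end, in the units of the state.
- r.observe(): the state, without advancing time (a new reading comes with each control period).
- optics.snapshot(name): name is "scene" or "top" or "wrist"; returns the picture (480x640x3 uint8, red, green, blue); there is no depth.
- optics.camera_model(name): a dict with "mtx" (3x3 intrinsics, pixels), "world_from_camera" (4x4, takes a point from camera to world coordinates). Camera axes: x right, y up, looking along -z (the intrinsics and any distortion apply to the point x, -y, -z); pixel columns grow to the right and rows downward; lengths in mm; the calibration is good to about 2 mm. A picture is of the moment at which its call begins: read the wrist's pose just before it. camera_model takes no time and is no camera call; for the wrist camera it gives the pose at the moment of the call.
- r.finish_job(): hands the job in; it is judged then, once.
Trained networks look in the newest picture that a camera, given by its name, has taken for a name from the list of things; names that differ only in an ending like _2 or _b are one class to them, and where a whole thing is asked for, a point or a joint stands for the part that bears it (a point fixed in the world has none). Each returns a list of dicts, best first, with "score" (0 to 1); they miss things now and then, are a little off and sometimes report something else, mostly with a low value. They report only what shows in the picture. A call takes as long as a camera call.
- trace(query, camera): "mask" (480x640 bool, what is visible of it) and "rect" ([left, top, right, bottom] in pixels, round what is visible of it).
- spot_point(query, camera): "point" ([row, column] in pixels: a listed point, or the origin of a listed thing).
The state is a dict: "t": time; "joint_positions": joint angles; "dq": joint speeds; "tau": joint torques, N m; "position": TCP position; "tcp_rot": TCP orientation; "contact_force": force on the tool from outside, world axes, zero at the start; "torque": the same for the moment, N m; "gripper_width": finger opening in mm; "gripper_force": force on a finger pad.
Only numpy, scipy, OpenCV 4.12 (cv2) and the standard library are available. Lean on these libraries where they do the work, as an engineer would, in place of code of your own. Each camera call takes 0.05 s, during which the arm holds its last target. There are 200 camera calls.

## Working session

There is one attempt and no reset: what is moved stays moved. The work goes in short steps, Python scripts to look and compute and a shell command to move; the robot and the scene stay as the last step left them, time stands still between calls to the robot, and variables do not carry over. Pictures are saved under pics/ and viewed, at most 10 in all, crops included, and the job is handed in when it is done.

```bash
mkdir -p pics; ls; cat > h.py <<'E'
import numpy as np, cv2
from plant import r, optics, trace, spot_point
def proj(name,P):
    m=optics.camera_model(name);T=np.linalg.inv(m["world_from_camera"]);P=np.atleast_2d(P)
    c=P@T[:3,:3].T+T[:3,3];q=np.c_[c[:,0],-c[:,1],-c[:,2]]@np.array(m["mtx"]).T
    return q[:,:2]/q[:,2:]
def ray(name,px):  # px=(row,col)
    m=optics.camera_model(name);W=np.array(m["world_from_camera"])
    d=np.linalg.solve(np.array(m["mtx"]),[px[1],px[0],1]);d=W[:3,:3]@[d[0],-d[1],-d[2]]
    return W[:3,3],d/np.linalg.norm(d)
E
python3 - <<'E'
from h import *
print(r.observe())
for n in ("scene","top"):
    im=optics.snapshot(n);cv2.imwrite(f"pics/{n}0.png",im[:,:,::-1])
    m=optics.camera_model(n);print(n,np.round(m["mtx"],1).tolist(),np.round(m["world_from_camera"],3).tolist(),[k for k in m])
    for q in ("mixer","grip","tray","pointer_tip","index_mark","wrench","reagent","valve_box"):
        print(q,[(np.round(d["point"],1).tolist(),round(d["score"],2)) for d in spot_point(q,n)[:2]])
E
```

```text
pics
{'t': 0.0, 'joint_positions': array([-1.40047925,  0.5921104 ,  0.04827849,  1.60981706, -0.03330598,
        0.94270714, -0.03369287]), 'dq': array([ 0.00121806, -0.00129011, -0.00051624,  0.00158504, -0.00137239,
       -0.00033302,  0.00078376]), 'tau': array([ 3.06363281e-04, -5.48696959e+01,  1.54687185e+00, -1.98121780e+01,
        9.44722473e-03,  8.82494787e-03, -1.41116217e-06]), 'position': array([188.81995632, 699.12599235, 230.1486514 ]), 'tcp_rot': array([-9.28868811e-05,  1.31475685e-01,  9.91318764e-01, -1.11493124e-03]), 'contact_force': array([ 0.41106572, -0.70053937,  0.89288016]), 'torque': array([ 0.03515492, -0.04624873,  0.0229835 ]), 'gripper_force': 0.0, 'gripper_width': 85.41554717391801}
scene [[587.4, 0.0, 322.4], [0.0, 587.4, 244.2], [0.0, 0.0, 1.0]] [[0.777, -0.536, 0.331, 1127.202], [0.63, 0.648, -0.428, -702.478], [0.015, 0.541, 0.841, 1636.382], [0.0, 0.0, 0.0, 1.0]] ['mtx', 'world_from_camera']
mixer [([322.5, 322.3], 0.73), ([241.0, 283.3], 0.24)]
grip [([241.3, 283.9], 0.8)]
tray [([304.0, 322.7], 0.76)]
pointer_tip []
index_mark [([296.8, 356.0], 0.59)]
wrench [([301.5, 210.7], 0.55)]
reagent [([173.9, 361.0], 0.85)]
valve_box [([378.1, 218.2], 0.68)]
top [[570.3, 0.0, 312.2], [0.0, 570.3, 232.4], [0.0, 0.0, 1.0]] [[0.019, 0.997, -0.08, 454.184], [-1.0, 0.019, 0.007, 18.629], [0.009, 0.08, 0.997, 1644.086], [0.0, 0.0, 0.0, 1.0]] ['mtx', 'world_from_camera']
mixer [([205.9, 348.7], 0.84)]
grip [([261.3, 345.7], 0.97)]
tray [([203.4, 350.8], 0.62)]
pointer_tip [([149.7, 326.7], 0.62), ([260.0, 341.9], 0.35)]
index_mark [([151.9, 348.3], 0.43), ([260.7, 345.2], 0.21)]
wrench [([314.1, 399.3], 0.68), ([152.1, 350.4], 0.5)]
reagent [([292.5, 159.0], 0.59)]
valve_box [([249.2, 460.1], 0.75)]
```

View pics/scene0.png

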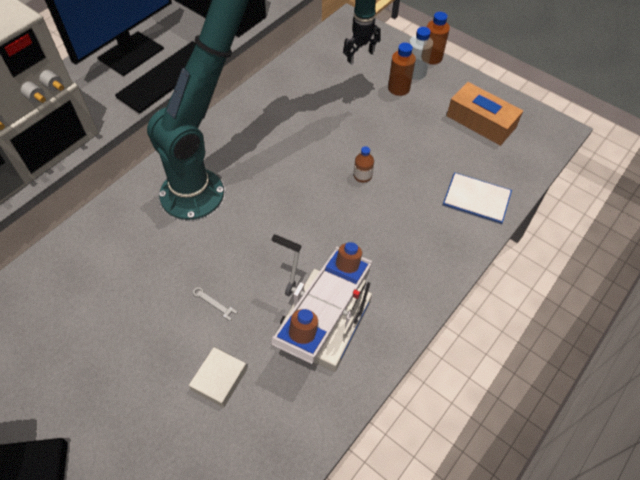

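View pics/top0.png

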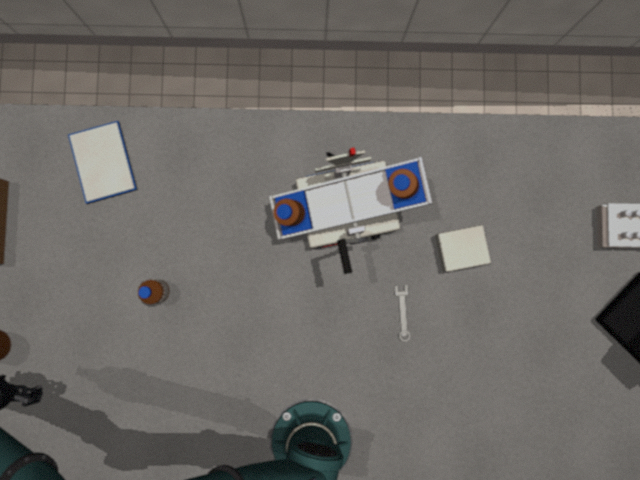

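```bash
cat > m.py <<'E'
from h import *
from scipy.optimize import least_squares
def tri(ps):  # [(cam,(row,col))...]
    A=np.zeros((3,3));b=np.zeros(3)
    for n,p in ps:
        o,d=ray(n,p);M=np.eye(3)-np.outer(d,d);A+=M;b+=M@o
    X=np.linalg.solve(A,b);return X,[np.round(proj(n,X)[0][::-1]-np.array(p),1).tolist() for n,p in ps]
def blobs(im,win,kind):
    r0,r1,c0,c1=win;h=cv2.cvtColor(im[r0:r1,c0:c1].copy(),cv2.COLOR_RGB2HSV).astype(int);H,S,V=h[...,0],h[...,1],h[...,2]
    m=(((H<8)|(H>172))&(S>150)&(V>90)) if kind=="red" else ((H>100)&(H<130)&(S>130)&(V>40))
    return m
E
python3 - <<'E'
from m import *
out=[]
for n,w in (("scene",(215,375,255,385)),("top",(135,285,260,440))):
    im=cv2.imread(f"pics/{n}0.png");c=im[w[0]:w[1],w[2]:w[3]]
    c=cv2.resize(c,None,fx=3.3,fy=3.3,interpolation=cv2.INTER_CUBIC);out.append(c)
H=max(o.shape[0] for o in out);out=[cv2.copyMakeBorder(o,0,H-o.shape[0],0,0,cv2.BORDER_CONSTANT) for o in out]
c=np.hstack(out);s=min(1,800/c.shape[1]);print(c.shape,s);cv2.imwrite("pics/crop.png",cv2.resize(c,None,fx=s,fy=s))
S=cv2.imread("pics/scene0.png")[:,:,::-1];T=cv2.imread("pics/top0.png")[:,:,::-1]
for nm,p in (("S cap1",(247,350)),("S cap2",(316,305)),("T c1",(211,288)),("T c2",(182,403))):
    im=S if nm[0]=="S" else T
    print(nm);print(cv2.cvtColor(im[p[0]-9:p[0]+10:3,p[1]-15:p[1]+16:3].copy(),cv2.COLOR_RGB2HSV).tolist())
for im,w in ((S,(280,310,340,370)),(T,(140,165,335,365))):
    m=blobs(im,w,"red");y,x=np.nonzero(m);print("red",len(y),y.mean()+w[0],x.mean()+w[2])
print("grip",tri([("scene",(241.3,283.9)),("top",(261.3,345.7))]))
print("tray",tri([("scene",(304.0,322.7)),("top",(203.4,350.8))]))
print("mixer",tri([("scene",(322.5,322.3)),("top",(205.9,348.7))]))
print("index",tri([("scene",(296.8,356.0)),("top",(151.9,348.3))]))
E
```

```text
(528, 1023, 3) 0.7820136852394917
S cap1
[[[14, 20, 142], [10, 21, 147], [11, 20, 139], [13, 21, 149], [14, 23, 145], [11, 19, 147], [6, 18, 143], [12, 23, 144], [6, 18, 145], [12, 23, 143], [9, 22, 148]], [[15, 21, 149], [11, 20, 143], [11, 19, 144], [13, 21, 146], [165, 14, 145], [123, 20, 140], [170, 11, 136], [14, 22, 149], [15, 21, 144], [14, 19, 150], [15, 21, 145]], [[13, 21, 143], [18, 21, 146], [9, 53, 140], [8, 103, 136], [112, 180, 166], [112, 176, 165], [111, 178, 165], [114, 84, 154], [10, 21, 146], [14, 23, 144], [14, 20, 143]], [[9, 22, 163], [8, 27, 179], [11, 163, 150], [171, 76, 91], [112, 180, 169], [112, 179, 167], [112, 180, 167], [112, 176, 170], [11, 92, 136], [10, 21, 149], [5, 20, 152]], [[0, 15, 193], [179, 48, 116], [11, 167, 151], [179, 66, 96], [112, 168, 126], [112, 173, 162], [111, 182, 158], [113, 152, 131], [10, 171, 146], [11, 38, 142], [15, 21, 148]], [[114, 123, 172], [163, 57, 71], [9, 154, 126], [9, 163, 133], [139, 75, 98], [114, 148, 124], [116, 132, 118], [5, 101, 114], [10, 163, 147], [12, 59, 135], [16, 22, 154]], [[112, 173, 165], [6, 101, 
[... 3571 characters left out ...]
94, 147], [109, 192, 146], [121, 113, 104], [11, 160, 126], [12, 161, 128], [12, 180, 92], [123, 107, 79]], [[0, 14, 145], [7, 110, 97], [12, 166, 120], [12, 176, 119], [10, 158, 108], [11, 152, 114], [13, 175, 121], [12, 167, 125], [12, 157, 115], [10, 137, 56], [112, 166, 114]]]
red 28 292.89285714285717 355.7142857142857
red 31 151.0 352.0967741935484
grip (array([498.84943935, -70.3867015 , 271.97651193]), [[0.0, -1.4], [-1.2, -1.1]])
tray (array([658.61152156, -92.25953   , 123.73406232]), [[0.1, -1.2], [-0.9, -0.8]])
mixer (array([664.46097209, -95.73969238,  13.74789272]), [[0.0, -0.5], [-0.4, -0.3]])
index (array([761.8075899 , -76.85697297, 271.6358399 ]), [[-0.1, 0.7], [0.5, 0.5]])
```

View pics/crop.png

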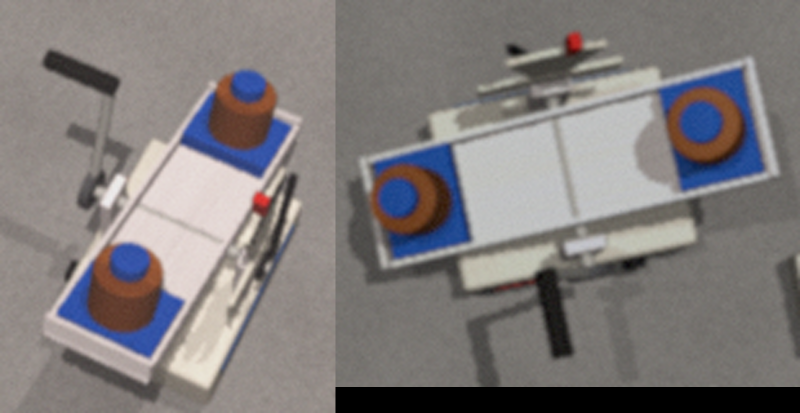

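```bash
cat >> m.py <<'E'
def cap(im,seed,R=16):
    """centroid (row,col) of the blue component at seed"""
    r0,c0=int(seed[0])-R,int(seed[1])-R
    h=cv2.cvtColor(im[r0:r0+2*R,c0:c0+2*R].copy(),cv2.COLOR_RGB2HSV).astype(int)
    m=((h[...,0]>104)&(h[...,0]<119)&(h[...,1]>115)&(h[...,2]>85)).astype(np.uint8)
    n,l,st,ce=cv2.connectedComponentsWithStats(m,connectivity=4)
    ids=[i for i in range(1,n) if 35<st[i,4]<160]
    if not ids: return None
    i=min(ids,key=lambda i:np.hypot(*(ce[i]-R)))
    return ce[i,1]+r0,ce[i,0]+c0,int(st[i,4])
E
python3 - <<'E'
from m import *
S=cv2.imread("pics/scene0.png")[:,:,::-1];T=cv2.imread("pics/top0.png")[:,:,::-1]
s1,s2,t1,t2=cap(S,(247,350)),cap(S,(316,305)),cap(T,(211,288)),cap(T,(182,403));print(s1,s2,t1,t2)
C=[tri([("scene",a[:2]),("top",b[:2])]) for a,b in ((s1,t1),(s2,t2))];print(C)
d=C[0][0]-C[1][0];L=np.linalg.norm(d);print("len",L,"yaw",np.arctan2(-d[0],d[1]),"tilt",np.arcsin(d[2]/L))
I=tri([("scene",(292.9,355.7)),("top",(151.,352.1))]);print("red",I)
obs=[("scene",(241.3,283.9),"g",1),("top",(261.3,345.7),"g",1),("scene",(304,322.7),"t",2),("top",(203.4,350.8),"t",2),
("scene",(322.5,322.3),"m",2),("top",(205.9,348.7),"m",2),("scene",s1[:2],"c1",.5),("scene",s2[:2],"c2",.5),("top",t1[:2],"c1",.5),("top",t2[:2],"c2",.5),("scene",(292.9,355.7),"i",.5),("top",(151.,352.1),"i",.5)]
def model(p):
    x,y,w,th,a,ia,dx,cl,ch=p[:9];R=np.array([[np.cos(w),-np.sin(w),0],[np.sin(w),np.cos(w),0],[0,0,1]])
    rt=lambda v,q:np.array([v[0],v[1]*np.cos(q)-v[2]*np.sin(q),130+v[1]*np.sin(q)+v[2]*np.cos(q)])
    P=dict(g=rt((-160,0,150),a),t=rt((0,0,0),th),m=np.zeros(3),c1=rt((0,cl,ch),th),c2=rt((0,-cl,ch),th),i=rt((dx,0,160),ia))
    return {k:R@v+[x,y,0] for k,v in P.items()}
def res(p):
    P=model(p);return np.concatenate([(proj(n,P[k])[0][::-1]-np.array(q))/s for n,q,k,s in obs]+[[(p[3]+.3)/.003,(p[4]+.3)/.02,(p[8]-98)/5]])
f=least_squares(res,[660,-94,.2,-.3,-.3,0,120,170,98]);print(np.round(f.x,3).tolist(),np.round(f.fun,1).tolist())
print({k:np.round(v,1).tolist() for k,v in model(f.x).items()})
np.save("fit.npy",f.x)
E
```

```text
(np.float64(247.76521739130436), np.float64(350.82608695652175), 115) (np.float64(316.06962025316454), np.float64(304.5886075949367), 158) (np.float64(197.91176470588235), np.float64(292.5147058823529), 136) NoneTraceback (most recent call last):
  File "<stdin>", line 4, in <module>
TypeError: 'NoneType' object is not subscriptable
```

```bash
sed -i 's/35<st\[i,4\]<160/60<st[i,4]<260/' m.py; sed -i 's/np.hypot(\*(ce\[i\]-R))/np.hypot(*(ce[i]-R))/' m.py
cat > fit.py <<'E'
from m import *
S=cv2.imread("pics/scene0.png")[:,:,::-1];T=cv2.imread("pics/top0.png")[:,:,::-1]
def model(p,th=None):
    x,y,w,t0,a,ia,dx,cl,ch=p[:9];th=t0 if th is None else th
    R=np.array([[np.cos(w),-np.sin(w),0],[np.sin(w),np.cos(w),0],[0,0,1]])
    rt=lambda v,q:np.array([v[0],v[1]*np.cos(q)-v[2]*np.sin(q),130+v[1]*np.sin(q)+v[2]*np.cos(q)])
    P=dict(g=rt((-160,0,150),a),t=rt((0,0,0),th),m=np.zeros(3),c1=rt((0,cl,ch),th),c2=rt((0,-cl,ch),th),i=rt((dx,0,160),ia))
    return {k:R@v+[x,y,0] for k,v in P.items()}
if __name__=="__main__":
    s1,s2,t1,t2=cap(S,(247,350)),cap(S,(316,305)),cap(T,(211,285),12),cap(T,(182,403),12);print(s1,s2,t1,t2)
    C=[tri([("scene",a[:2]),("top",b[:2])]) for a,b in ((s1,t1),(s2,t2))];print(C)
    d=C[0][0]-C[1][0];L=np.linalg.norm(d);print("len",L,"yaw",np.arctan2(-d[0],d[1]),"tilt",np.arcsin(d[2]/L))
    print("red",tri([("scene",(292.9,355.7)),("top",(151.,352.1))]))
    obs=[("scene",(241.3,283.9),"g",1),("top",(261.3,345.7),"g",1),("scene",(304,322.7),"t",2),("top",(203.4,350.8),"t",2),
    ("scene",(322.5,322.3),"m",2),("top",(205.9,348.7),"m",2),("scene",s1[:2],"c1",.5),("scene",s2[:2],"c2",.5),("top",t1[:2],"c1",.5),("top",t2[:2],"c2",.5),("scene",(292.9,355.7),"i",.5),("top",(151.,352.1),"i",.5)]
    def res(p):
        P=model(p);return np.concatenate([(proj(n,P[k])[0][::-1]-np.array(q))/s for n,q,k,s in obs]+[[(p[3]+.3)/.003,(p[4]+.3)/.02,(p[8]-98)/5]])
    f=least_squares(res,[660,-94,.2,-.3,-.3,0,120,170,98]);print(np.round(f.x,3).tolist());print(np.round(f.fun,1).tolist())
    print({k:np.round(v,1).tolist() for k,v in model(f.x).items()});np.save("fit.npy",f.x)
    st=np.sqrt(np.diag(np.linalg.inv(f.jac.T@f.jac)));print("std",np.round(st,3).tolist())
E
python3 fit.py
```

```text
(np.float64(247.76521739130436), np.float64(350.82608695652175), 115) (np.float64(316.06962025316454), np.float64(304.5886075949367), 158) (np.float64(211.3680981595092), np.float64(283.96932515337426), 163) (np.float64(181.96174863387978), np.float64(401.1366120218579), 183)
[(array([625.24769278,  82.70964839, 179.65149386]), [[0.0, -0.3], [-0.3, -0.2]]), (array([ 691.89171261, -205.59842165,  269.98224004]), [[0.0, -0.0], [-0.0, -0.0]])]
len 309.39071145725376 yaw 0.22716563392523997 tilt -0.29627897942556625
red (array([759.93398052, -82.4599599 , 298.59214547]), [[0.0, -0.3], [-0.2, -0.2]])
[664.876, -89.317, 0.224, -0.299, -0.352, 0.082, 94.544, 154.967, 98.142]
[0.9, -2.8, -0.6, 0.5, -0.2, 0.6, -1.8, -0.9, 0.3, 0.4, 0.0, -1.4, 0.5, -0.2, -0.2, -0.4, -0.7, -0.9, 0.5, -0.2, 2.7, -0.3, 1.2, -2.1, 0.2, -2.6, 0.0]
{'g': [497.4, -74.3, 270.8], 't': [664.9, -89.3, 130.0], 'm': [664.9, -89.3, 0.0], 'c1': [625.6, 83.3, 178.1], 'c2': [691.3, -205.5, 269.5], 'i': [760.0, -81.1, 289.5]}
std [0.65, 0.978, 0.004, 0.003, 0.013, 0.009, 1.089, 0.793, 1.834]
```

```bash
python3 -m jog '[0,0,-0.53,0,0,-0.052,1, 0,0,-0.53,0,0,-0.052,1, 0,0,-0.53,0,0,-0.052,1, -0.108,-0.683,0,0,0,0,1, -0.108,-0.683,0,0,0,0,1, -0.108,-0.683,0,0,0,0,1, -0.108,-0.683,0,0,0,0,1, -0.108,-0.683,0,0,0,0,1, -0.108,-0.683,0,0,0,0,1, -0.108,-0.683,0,0,0,0,1, -0.108,-0.683,0,0,0,0,1, -0.108,-0.683,0,0,0,0,1]'; python3 -m jog '[-0.108,-0.683,0,0,0,0,1, -0.108,-0.683,0,0,0,0,1, -0.108,-0.683,0,0,0,0,1, -0.108,-0.683,0,0,0,0,1, -0.108,-0.683,0,0,0,0,1, -0.108,-0.683,0,0,0,0,1, -0.108,-0.683,0,0,0,0,1,0,0,0,0,0,0,1,0,0,0,0,0,0,1]'
cat > pos.py <<'E'
from fit import *
p=np.load("fit.npy");w=p[2];q=r.observe();from scipy.spatial.transform import Rotation as Rn
R=Rn.from_quat(np.roll(q["tcp_rot"],-1)).as_matrix()
print("t",q["t"],"pos",q["position"].round(1),"F",q["contact_force"].round(1),"gw",round(q["gripper_width"],1),"gf",round(q["gripper_force"],1));print("axes x,y,z",R.T.round(3).tolist())
G=R[:,2]*-19+q["position"];d=G-[p[0],p[1],0];c,s=np.cos(w),np.sin(w)
print("grasp pt in mixer frame",np.round([c*d[0]+s*d[1],-s*d[0]+c*d[1],d[2]],1))
E
python3 pos.py
```

```text
t: 2.4
position: [364.1, 265.4, 350.9]
tcp_rot: [0.0, -0.113, 0.994, 0.0]
contact_force: [0.3, -0.2, 0.1]
gripper_width: 85.3
gripper_force: 0.0
t: 3.52
position: [499.0, -69.2, 350.4]
tcp_rot: [-0.0, -0.113, 0.994, 0.0]
contact_force: [0.0, 0.5, -0.0]
gripper_width: 85.5
gripper_force: 0.0
t 3.525 pos [499.  -69.2 350.4] F [ 0.   0.5 -0. ] gw 85.5 gf 0.0
axes x,y,z [[-0.975, -0.224, 0.0], [-0.224, 0.975, 0.001], [-0.0, 0.001, -1.0]]
grasp pt in mixer frame [-157.3   56.4  369.4]
```

```bash
python3 - <<'E'
from m import *
im=optics.snapshot("wrist");cv2.imwrite("pics/w1.png",im[:,:,::-1])
P=[("top",(261.3,345.7)),("scene",(241.3,283.9))]
for q in ("grip","index_mark","pointer_tip"):
    d=spot_point(q,"wrist");print(q,[(np.round(e["point"],1).tolist(),round(e["score"],2)) for e in d[:2]])
    if q=="grip" and d: print(tri(P+[("wrist",d[0]["point"])]))
print("pred",proj("wrist",[[496.9,-72.1,270]]))
E
```

```text
grip [([243.6, 315.2], 0.87)]
(array([497.5885763 , -70.73799742, 269.25855492]), [[-0.7, -1.0], [0.4, -1.8], [3.3, 1.9]])
index_mark []
pointer_tip []
pred [[315.26754704 245.50690951]]
```

View pics/w1.png

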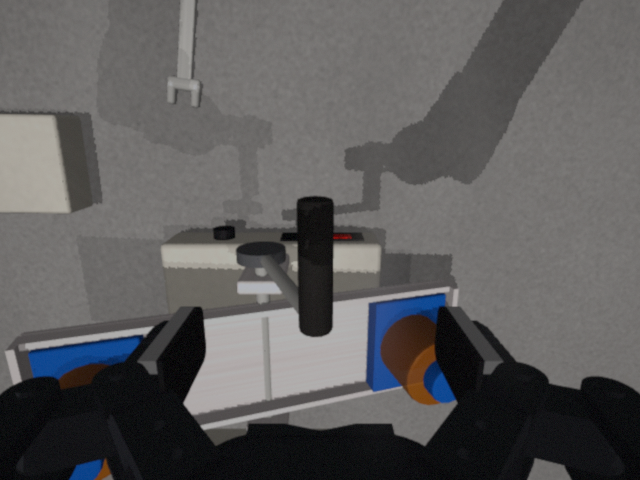

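```bash
python3 -m jog '[0.012,-0.01,0.442,0,0,0,1, 0.012,-0.01,0.442,0,0,0,1, 0.012,-0.01,0.442,0,0,0,1, 0,0,0,0,0,0,1, 0,0,0,0,0,0,0, 0,0,0,0,0,0,0, 0,0,0,0,0,0,0, 0,0,0,0,0,0,0, 0,0,0,0,0,0,0, 0,0,0,0,0,0,0]'; python3 pos.py
```

```text
t: 4.97
position: [497.6, -72.2, 251.9]
tcp_rot: [0.001, -0.113, 0.994, 0.0]
contact_force: [-1.8, 0.4, 6.0]
gripper_width: 20.4
gripper_force: 58.7
t 4.975 pos [497.6 -72.2 251.9] F [-1.8  0.4  6. ] gw 20.4 gf 58.7
axes x,y,z [[-0.974, -0.225, -0.001], [-0.225, 0.974, 0.0], [0.001, 0.001, -1.0]]
grasp pt in mixer frame [-159.4   53.8  270.9]
```

```bash
ls pics
```

```text
crop.png
s2.png
scene0.png
top0.png
w1.png
```

View pics/s2.png

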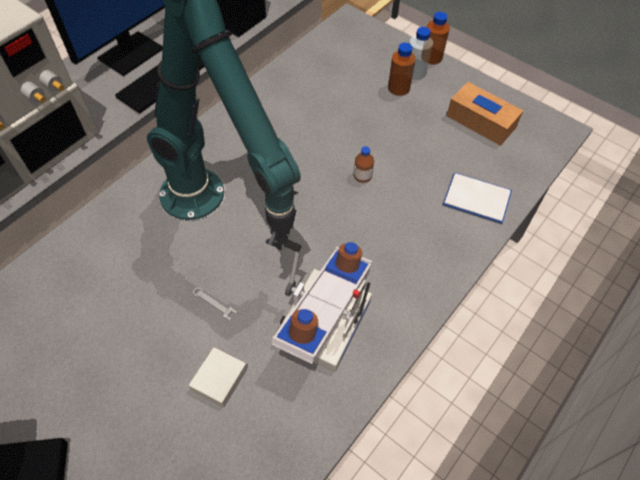

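The grip sits in the fingers. Both caps, at (350,247) and (305,316), and the red flag at (356,293) are clear of the arm.

```bash
python3 -m jog '[0,-0.218,-0.069,0,0,0,0,0,-0.255,-0.048,0,0,0,0,0,-0.24,-0.014,0,0,0,0,0,-0.06,0.001,0,0,0,0]'; python3 step.py 2 0.09 0.12
```

```text
t: 5.52
position: [510.5, -128.2, 262.3]
tcp_rot: [0.0, -0.112, 0.994, 0.002]
contact_force: [-2.6, 4.3, 12.3]
gripper_width: 20.4
gripper_force: 61.4
t 5.525 a 0.025 z -0.300 [-0.3, -0.3] [0.0, 0.0, -0.0, -0.0] pred -0.300 est th -0.300 w 0.000 g 0.270 d 0.0000
u [ 0.09   0.12   0.36   0.077 -0.105 -0.119 -0.081 -0.052] end th,w [-0.299  0.018]
ROWS [[0,-0.131,0.007,0,0,0,0,0,-0.059,0.007,0,0,0,0]
```

```bash
python3 -m jog '[0,-0.131,0.007,0,0,0,0,0,-0.059,0.007,0,0,0,0]'; python3 step.py 2 0.14 0.14
```

```text
t: 5.82
position: [513.1, -140.1, 261.0]
tcp_rot: [-0.0, -0.113, 0.994, 0.003]
contact_force: [-2.8, 6.3, 12.8]
gripper_width: 20.2
gripper_force: 62.4
t 5.825 a 0.105 z -0.300 [-0.3, -0.3] [-0.0, 0.0, -0.0, -0.0] pred -0.299 est th -0.299 w 0.010 g 0.270 d -0.0001
u [ 0.14   0.14   0.353 -0.002 -0.132 -0.113 -0.07  -0.046] end th,w [-0.286  0.093]
ROWS [[0,-0.069,0.009,0,0,0,0,0,-0.0,-0.0,0,0,0,0]
```

```bash
sed -i 's/^    x=np.array(D\["x"\]);/    ac=D["kn"][-1][1];x=np.array(D["x"]);/; s/kn2=np.vstack(\[kn,\[t1,a\]\])/kn2=np.vstack([kn,[t1,ac]])/; s/    u0=a$/    u0=ac/; s/pa=g(a)$/pa=g(ac)/; s/f"t {t:.3f} a {a:.3f}/f"t {t:.3f} a {a:.3f} ac {ac:.3f}/' step.py; python3 -m jog '[0,-0.04,0.005,0,0,0,0,0,0,0,0,0,0,0]'; python3 step.py 2 0.17 0.17
```

```text
t: 6.12
position: [514.3, -144.8, 259.9]
tcp_rot: [0.0, -0.113, 0.994, 0.001]
contact_force: [-1.3, 4.3, 5.4]
gripper_width: 20.1
gripper_force: 62.7
t 6.125 a 0.138 ac 0.140 z -0.299 [-0.297, -0.299] [0.0, 0.0, -0.0, -0.0] pred -0.286 est th -0.298 w 0.040 g 0.279 d -0.0013
u [ 0.17   0.17   0.334 -0.    -0.121 -0.103 -0.063 -0.041] end th,w [-0.272  0.146]
ROWS [[0,-0.059,0.009,0,0,0,0,0,-0.0,0.0,0,0,0,0]
```

```bash
python3 -m jog '[0,-0.059,0.009,0,0,0,0,0,0,0,0,0,0,0]'; python3 step.py 2 0.17 0.17
```

```text
t: 6.42
position: [515.0, -147.8, 259.4]
tcp_rot: [-0.0, -0.113, 0.994, 0.002]
contact_force: [-2.0, 6.0, 10.1]
gripper_width: 20.4
gripper_force: 63.0
t 6.425 a 0.159 ac 0.170 z -0.288 [-0.288, -0.288] [-0.0, 0.0, -0.0, -0.1] pred -0.272 est th -0.286 w 0.102 g 0.283 d -0.0020
u [ 0.17   0.17   0.199 -0.046 -0.108 -0.082 -0.051 -0.035] end th,w [-0.239  0.209]
ROWS [[0,0.0,-0.0,0,0,0,0,0,0.0,-0.0,0,0,0,0]
```

```bash
python3 -m jog '[0,0,0,0,0,0,0,0,0,0,0,0,0,0]'; python3 step.py 2
```

```text
t: 6.72
position: [514.9, -147.6, 259.4]
tcp_rot: [-0.0, -0.113, 0.994, 0.002]
contact_force: [-1.5, 5.3, 8.8]
gripper_width: 20.6
gripper_force: 63.0
t 6.725 a 0.158 ac 0.170 z -0.258 [-0.248, -0.259] [0.2, 0.1, -0.0, -0.2] pred -0.239 est th -0.255 w 0.167 g 0.283 d -0.0032
u [ 0.36   0.356  0.022 -0.104 -0.091 -0.053 -0.032 -0.024] end th,w [-0.164  0.524]
ROWS [[0,-0.366,0.099,0,0,0,0,0,0.008,-0.003,0,0,0,0]
```

```bash
sed -i 's/0.9\*A\[:,1\]/3*A[:,1]/; s/0.5\*np.diff/1.5*np.diff/' step.py; python3 -m jog '[0,0,0,0,0,0,0,0,0,0,0,0,0,0]'; python3 step.py 2
```

```text
t: 7.02
position: [514.9, -147.6, 259.4]
tcp_rot: [-0.0, -0.113, 0.994, 0.002]
contact_force: [-1.6, 4.9, 10.6]
gripper_width: 20.2
gripper_force: 63.0
t 7.025 a 0.158 ac 0.356 z -0.212 [-0.202, -0.213] [0.2, -0.0, 0.0, -0.1] pred -0.168 est th -0.203 w 0.344 g 0.276 d -0.0082
u [ 0.056 -0.021  0.048  0.066  0.059  0.05   0.044  0.04 ] end th,w [-0.082  0.331]
ROWS [[0,0.585,-0.122,0,0,0,0,0,0.153,-0.003,0,0,0,0]
```

```bash
cat > fix.py <<'E'
import json,numpy as np,sys
D=json.load(open("s.json"));v=[float(i) for i in sys.argv[1:]]
D["x"]=v[:4];D["P"]=np.diag([2e-5,1e-3,2e-4,9e-6]).tolist();D["kn"]=[q for q in D["kn"] if q[0]<=D["t"]+1e-3]+[[D["t"]+.04,v[4]]];json.dump(D,open("s.json","w"))
E
python3 fix.py -0.212 0.18 0.283 -0.003 0.17; python3 step.py 2
```

```text
t 7.075 a 0.158 ac 0.170 z -0.201 [-0.183, -0.202] [0.3, -0.0, 0.0, -0.2] pred -0.202 est th -0.202 w 0.201 g 0.283 d -0.0030
u [0.103 0.063 0.05  0.045 0.039 0.033 0.027 0.022] end th,w [-0.131  0.23 ]
ROWS [[0,0.133,-0.018,0,0,0,0,0,0.08,-0.007,0,0,0,0]
```

```bash
python3 -m jog '[0,0.133,-0.018,0,0,0,0,0,0.08,-0.007,0,0,0,0]'; python3 step.py 2
```

```text
t: 7.38
position: [512.4, -136.4, 260.9]
tcp_rot: [0.001, -0.113, 0.994, -0.002]
contact_force: [2.0, -3.3, -2.2]
gripper_width: 20.1
gripper_force: 61.8
t 7.375 a 0.081 ac 0.063 z -0.135 [-0.118, -0.136] [0.3, 0.0, -0.0, -0.2] pred -0.131 est th -0.135 w 0.224 g 0.285 d -0.0035
u [0.054 0.047 0.04  0.033 0.028 0.023 0.018 0.014] end th,w [-0.076  0.167]
ROWS [[0,0.018,-0.001,0,0,0,0,0,0.014,-0.001,0,0,0,0]
```

```bash
python3 -m jog '[0,0.018,-0.001,0,0,0,0,0,0.014,-0.001,0,0,0,0]'; python3 step.py 2
```

```text
t: 7.68
position: [512.0, -134.9, 261.0]
tcp_rot: [0.001, -0.113, 0.994, -0.002]
contact_force: [4.0, -4.7, -3.1]
gripper_width: 20.0
gripper_force: 61.8
t 7.675 a 0.070 ac 0.047 z -0.072 [-0.06, -0.073] [0.3, -0.0, 0.0, -0.1] pred -0.076 est th -0.073 w 0.189 g 0.284 d -0.0031
u [0.004 0.014 0.02  0.018 0.013 0.009 0.006 0.004] end th,w [-0.025  0.119]
ROWS [[0,0.085,-0.002,0,0,0,0,0,-0.019,0.0,0,0,0,0]
```

```bash
python3 -m jog '[0,0.085,-0.002,0,0,0,0,0,-0.019,0,0,0,0,0]'; sed -i 's/;x=np.array(D\["x"\]);/;ac=.5*(ac+a);x=np.array(D["x"]);/' step.py; python3 step.py 2
```

```text
t: 7.98
position: [510.7, -128.9, 261.6]
tcp_rot: [0.001, -0.113, 0.994, -0.001]
contact_force: [2.4, -4.9, 3.9]
gripper_width: 20.3
gripper_force: 61.6
t 7.975 a 0.029 ac 0.021 z -0.016 [-0.004, -0.017] [0.3, 0.1, -0.0, -0.2] pred -0.025 est th -0.017 w 0.148 g 0.284 d -0.0021
u [-0.027 -0.01   0.001  0.002 -0.002 -0.004 -0.006 -0.008] end th,w [0.018 0.075]
ROWS [[0,0.098,0.0,0,0,0,0,0,-0.035,-0.0,0,0,0,0]
```

```bash
python3 -m jog '[0,0.098,0,0,0,0,0,0,-0.035,0,0,0,0,0]';  PIC=s3.png python3 step.py 2
```

```text
t: 8.28
position: [509.4, -123.5, 262.1]
tcp_rot: [0.001, -0.113, 0.994, -0.0]
contact_force: [0.9, -3.3, 7.6]
gripper_width: 20.2
gripper_force: 61.3
t 8.275 a -0.007 ac -0.009 z 0.028 [0.04, 0.028] [0.4, 0.1, -0.1, -0.3] pred 0.018 est th 0.027 w 0.102 g 0.286 d -0.0010
u [-0.04  -0.024 -0.014 -0.013 -0.016 -0.017 -0.019 -0.019] end th,w [0.049 0.041]
ROWS [[0,0.062,0.002,0,0,0,0,0,-0.032,-0.002,0,0,0,0]
```

```bash
python3 -m jog '[0,0.062,0.002,0,0,0,0,0,-0.032,-0.002,0,0,0,0]';  PIC=s4.png python3 step.py 3; python3 - <<'E'
import cv2
cv2.imwrite("pics/s4c.png",cv2.resize(cv2.imread("pics/s4.png")[265:335,320:400],None,fx=7,fy=7,interpolation=cv2.INTER_CUBIC))
E
```

```text
t: 8.57
position: [509.1, -122.2, 262.1]
tcp_rot: [0.001, -0.113, 0.994, -0.001]
contact_force: [1.1, -4.2, 5.6]
gripper_width: 19.9
gripper_force: 61.2
t 8.575 a -0.016 ac -0.020 z 0.058 [0.059, 0.058] [0.5, 0.0, -0.0, -0.2] pred 0.049 est th 0.057 w 0.067 g 0.290 d -0.0002
u [-0.054 -0.038 -0.027 -0.025 -0.027 -0.028 -0.028 -0.029] end th,w [0.072 0.011]
ROWS [[0,0.068,0.003,0,0,0,0,0,-0.033,-0.002,0,0,0,0,0,-0.021,-0.001,0,0,0,0]
```

View pics/s4c.png

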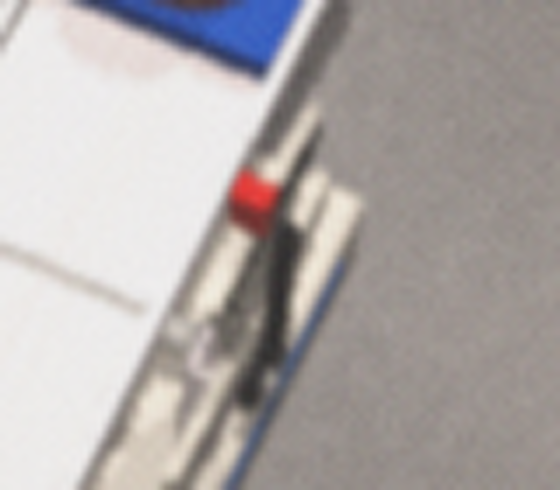

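```bash
python3 -m jog '[0,0.068,0.003,0,0,0,0,0,-0.033,-0.002,0,0,0,0,0,-0.021,-0.001,0,0,0,0]';  PIC=s5.png python3 step.py 3
```

```text
t: 9.0
position: [508.4, -119.2, 262.4]
tcp_rot: [0.0, -0.112, 0.994, 0.001]
contact_force: [-1.5, -1.4, 11.1]
gripper_width: 20.0
gripper_force: 61.0
t 9.000 a -0.037 ac -0.032 z 0.080 [0.086, 0.079] [0.2, 0.1, -0.0, -0.3] pred 0.072 est th 0.079 w 0.024 g 0.292 d 0.0003
u [-0.048 -0.04  -0.035 -0.034 -0.034 -0.034 -0.035 -0.035] end th,w [0.084 0.   ]
ROWS [[0,0.031,0.001,0,0,0,0,0,-0.015,-0.0,0,0,0,0,0,-0.01,-0.001,0,0,0,0]
```

```bash
python3 -m jog '[0,0.031,0.001,0,0,0,0,0,-0.015,0,0,0,0,0,0,-0.01,-0.001,0,0,0,0]';  PIC=s6.png python3 step.py 4; python3 - <<'E'
from fit import *
p=np.load("fit.npy");w=p[2];R=np.array([[np.cos(w),-np.sin(w),0],[np.sin(w),np.cos(w),0],[0,0,1]])
def pt(x,rr,q): return R@np.array([x,-rr*np.sin(q),130+rr*np.cos(q)])+[p[0],p[1],0]
out=[]
for f,th in (("scene0",-.3),("s6",.085)):
    im=cv2.imread(f"pics/{f}.png");z=7;o=np.array([325,265])
    c=cv2.resize(im[o[1]:o[1]+75,o[0]:o[0]+56],None,fx=z,fy=z,interpolation=cv2.INTER_CUBIC)
    uv=lambda *a:tuple(int(v) for v in (proj("scene",pt(*a))[0]-o+.5)*z)
    for x,col in ((100,(0,255,255)),(115,(0,255,0))):
        cv2.line(c,uv(x,20,th),uv(x,143,th),col,1)
    cv2.line(c,uv(p[6],145,.085),uv(p[6],175,.085),(255,0,255),1)
    out.append(c)
cv2.imwrite("pics/ov.png",np.hstack(out))
E
```

```text
t: 9.43
position: [508.3, -118.8, 262.4]
tcp_rot: [0.001, -0.113, 0.994, 0.001]
contact_force: [-0.6, -1.8, 11.5]
gripper_width: 20.0
gripper_force: 60.9
t 9.425 a -0.039 ac -0.037 z 0.078 [0.086, 0.078] [0.2, 0.1, -0.0, -0.3] pred 0.084 est th 0.079 w -0.013 g 0.291 d 0.0001
u [-0.011 -0.021 -0.029 -0.031 -0.031 -0.031 -0.031 -0.032] end th,w [0.079 0.008]
ROWS [[0,-0.051,-0.001,0,0,0,0,0,0.02,0.0,0,0,0,0,0,0.016,0.0,0,0,0,0,0,0.004,0.001,0,0,0,0]
```

View pics/ov.png

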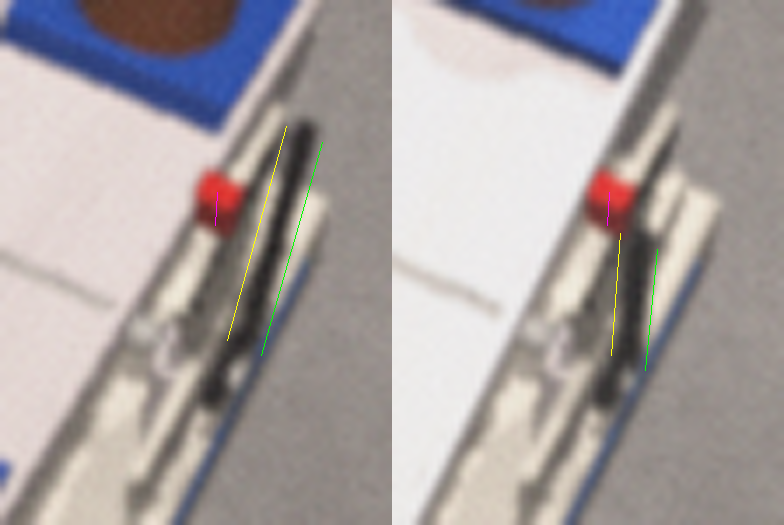

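The overlay shows the pointer lying on the model lines in both pictures. Its tip is at about pixel (417,298) and the red flag at (412,294), so it stands at the index.

```bash
sed -i 's/"REF",.085/"REF",.09/' step.py; python3 -m jog '[0,-0.051,-0.001,0,0,0,0,0,0.02,0,0,0,0,0,0,0.016,0,0,0,0,0,0,0.004,0.001,0,0,0,0]'; python3 step.py 4
```

```text
t: 9.98
position: [508.5, -119.3, 262.4]
tcp_rot: [0.0, -0.113, 0.994, 0.001]
contact_force: [-0.7, -2.0, 11.4]
gripper_width: 20.2
gripper_force: 61.0
t 9.975 a -0.036 ac -0.034 z 0.067 [0.064, 0.068] [0.4, -0.0, -0.0, -0.1] pred 0.079 est th 0.068 w -0.016 g 0.290 d -0.0004
u [ 0.012 -0.007 -0.023 -0.027 -0.027 -0.027 -0.027 -0.028] end th,w [0.072 0.021]
ROWS [[0,-0.092,-0.001,0,0,0,0,0,0.04,-0.0,0,0,0,0,0,0.03,0.0,0,0,0,0,0,0.008,0.001,0,0,0,0]
```

```bash
python3 -m jog '[0,-0.092,-0.001,0,0,0,0,0,0.04,0,0,0,0,0,0,0.03,0,0,0,0,0,0,0.008,0.001,0,0,0,0]'; python3 step.py 4
```

```text
t: 10.52
position: [508.6, -119.9, 262.4]
tcp_rot: [0.0, -0.113, 0.994, 0.001]
contact_force: [-1.0, -0.5, 11.7]
gripper_width: 20.0
gripper_force: 61.1
t 10.525 a -0.032 ac -0.029 z 0.058 [0.059, 0.058] [0.5, -0.0, -0.0, -0.1] pred 0.072 est th 0.059 w -0.008 g 0.289 d -0.0012
u [ 0.021  0.    -0.017 -0.021 -0.021 -0.021 -0.022 -0.023] end th,w [0.067 0.026]
ROWS [[0,-0.1,-0.0,0,0,0,0,0,0.041,-0.001,0,0,0,0,0,0.034,0.0,0,0,0,0,0,0.009,0.001,0,0,0,0]
```

```bash
python3 -m jog '[0,-0.14,0,0,0,0,0,0,0.04,0,0,0,0,0,0,0.05,0,0,0,0,0,0,0.034,0,0,0,0,0]'; python3 step.py 4
```

```text
t: 11.08
position: [508.7, -120.5, 262.4]
tcp_rot: [0.0, -0.113, 0.994, 0.002]
contact_force: [-1.4, -1.2, 12.3]
gripper_width: 20.0
gripper_force: 61.0
t 11.075 a -0.028 ac -0.025 z 0.063 [0.065, 0.062] [0.4, 0.0, -0.0, -0.2] pred 0.067 est th 0.063 w 0.015 g 0.290 d -0.0014
u [-0.004 -0.012 -0.019 -0.021 -0.022 -0.022 -0.023 -0.023] end th,w [0.072 0.019]
ROWS [[0,-0.041,-0.001,0,0,0,0,0,0.016,0.001,0,0,0,0,0,0.014,-0.0,0,0,0,0,0,0.004,-0.0,0,0,0,0]
```

```bash
python3 -m jog '[0,-0.06,0,0,0,0,0,0,0.015,0,0,0,0,0,0,0.024,0,0,0,0,0,0,0.014,0,0,0,0,0]'; python3 step.py 4
```

```text
t: 11.62
position: [508.8, -121.0, 262.5]
tcp_rot: [0.0, -0.113, 0.994, 0.002]
contact_force: [-1.2, -0.0, 12.8]
gripper_width: 20.2
gripper_force: 61.1
t 11.625 a -0.024 ac -0.023 z 0.076 [0.075, 0.076] [0.4, 0.0, -0.1, -0.2] pred 0.072 est th 0.076 w 0.025 g 0.290 d -0.0012
u [-0.033 -0.028 -0.026 -0.025 -0.026 -0.026 -0.027 -0.027] end th,w [0.083 0.007]
ROWS [[0,0.02,0.001,0,0,0,0,0,-0.009,-0.001,0,0,0,0,0,-0.005,0.0,0,0,0,0,0,-0.001,0.0,0,0,0,0]
```

```bash
python3 -m jog '[0,0.03,0.001,0,0,0,0,0,-0.01,-0.001,0,0,0,0,0,-0.01,0,0,0,0,0,0,-0.005,0,0,0,0,0]'; python3 step.py 4
```

```text
t: 12.18
position: [508.7, -120.8, 262.4]
tcp_rot: [0.0, -0.113, 0.994, 0.002]
contact_force: [-1.2, 0.9, 12.9]
gripper_width: 20.3
gripper_force: 61.1
t 12.175 a -0.026 ac -0.026 z 0.088 [0.099, 0.087] [0.4, 0.2, -0.0, -0.3] pred 0.083 est th 0.088 w 0.015 g 0.290 d -0.0009
u [-0.041 -0.035 -0.03  -0.029 -0.03  -0.03  -0.03  -0.03 ] end th,w [ 0.09  -0.001]
ROWS [[0,0.031,0.001,0,0,0,0,0,-0.012,-0.0,0,0,0,0,0,-0.01,-0.001,0,0,0,0,0,-0.002,0.0,0,0,0,0]
```

```bash
python3 -m jog '[0,0.04,0.001,0,0,0,0,0,-0.01,0,0,0,0,0,0,-0.015,0,0,0,0,0,0,-0.008,0,0,0,0,0]'; python3 step.py 4
```

```text
t: 12.72
position: [508.7, -120.5, 262.4]
tcp_rot: [0.0, -0.113, 0.994, 0.002]
contact_force: [-1.6, 0.3, 13.0]
gripper_width: 20.2
gripper_force: 61.2
t 12.725 a -0.028 ac -0.029 z 0.097 [0.103, 0.096] [0.4, 0.2, -0.0, -0.2] pred 0.091 est th 0.096 w 0.012 g 0.290 d -0.0006
u [-0.051 -0.042 -0.035 -0.033 -0.033 -0.033 -0.033 -0.033] end th,w [ 0.096 -0.007]
ROWS [[0,0.045,0.002,0,0,0,0,0,-0.018,-0.001,0,0,0,0,0,-0.015,-0.001,0,0,0,0,0,-0.003,0.0,0,0,0,0]
```

```bash
python3 -m jog '[0,0.07,0.002,0,0,0,0,0,-0.018,-0.001,0,0,0,0,0,-0.025,0,0,0,0,0,0,-0.013,0,0,0,0,0]'; python3 step.py 4
```

```text
t: 13.28
position: [508.6, -119.9, 262.4]
tcp_rot: [0.0, -0.113, 0.994, 0.001]
contact_force: [-1.6, -0.6, 14.0]
gripper_width: 20.0
gripper_force: 61.2
t 13.275 a -0.032 ac -0.032 z 0.098 [0.102, 0.098] [0.4, 0.1, -0.0, -0.2] pred 0.096 est th 0.098 w -0.002 g 0.290 d -0.0005
u [-0.041 -0.038 -0.035 -0.034 -0.034 -0.034 -0.034 -0.033] end th,w [ 0.096 -0.006]
ROWS [[0,0.017,0.001,0,0,0,0,0,-0.006,-0.001,0,0,0,0,0,-0.006,0.0,0,0,0,0,0,-0.002,0.0,0,0,0,0]
```

```bash
python3 -m jog '[0,0.03,0.001,0,0,0,0,0,-0.006,0,0,0,0,0,0,-0.013,0,0,0,0,0,0,-0.008,0,0,0,0,0]'; python3 step.py 4
```

```text
t: 13.82
position: [508.5, -119.7, 262.4]
tcp_rot: [0.0, -0.113, 0.994, 0.001]
contact_force: [-1.1, -0.7, 13.1]
gripper_width: 20.2
gripper_force: 61.2
t 13.825 a -0.033 ac -0.033 z 0.098 [0.104, 0.098] [0.4, 0.2, -0.0, -0.2] pred 0.096 est th 0.098 w -0.001 g 0.290 d -0.0003
u [-0.042 -0.038 -0.035 -0.035 -0.034 -0.034 -0.034 -0.034] end th,w [ 0.096 -0.006]
ROWS [[0,0.018,0.001,0,0,0,0,0,-0.008,-0.001,0,0,0,0,0,-0.006,0.0,0,0,0,0,0,-0.002,0.0,0,0,0,0]
```

```bash
python3 -m jog '[0,0.03,0.001,0,0,0,0,0,-0.007,0,0,0,0,0,0,-0.013,0,0,0,0,0,0,-0.008,0,0,0,0,0]'; python3 step.py 4
```

```text
t: 14.38
position: [508.5, -119.7, 262.4]
tcp_rot: [0.0, -0.113, 0.994, 0.001]
contact_force: [-1.3, 0.5, 13.3]
gripper_width: 20.3
gripper_force: 61.2
t 14.375 a -0.033 ac -0.034 z 0.098 [0.106, 0.097] [0.4, 0.2, -0.0, -0.1] pred 0.096 est th 0.098 w -0.001 g 0.290 d -0.0002
u [-0.043 -0.039 -0.036 -0.035 -0.035 -0.035 -0.035 -0.035] end th,w [ 0.096 -0.006]
ROWS [[0,0.018,0.001,0,0,0,0,0,-0.008,-0.001,0,0,0,0,0,-0.006,0.0,0,0,0,0,0,-0.002,0.0,0,0,0,0]
```

```bash
python3 -m jog '[0,0.04,0.001,0,0,0,0,0,-0.008,0,0,0,0,0,0,-0.016,0,0,0,0,0,0,-0.01,0,0,0,0,0]'; python3 step.py 4
```

```text
t: 14.92
position: [508.5, -119.4, 262.4]
tcp_rot: [0.0, -0.112, 0.994, 0.001]
contact_force: [-1.6, -0.9, 14.3]
gripper_width: 20.1
gripper_force: 61.3
t 14.925 a -0.035 ac -0.035 z 0.094 [0.101, 0.093] [0.4, 0.2, -0.1, -0.3] pred 0.096 est th 0.094 w -0.010 g 0.290 d -0.0003
u [-0.029 -0.031 -0.033 -0.034 -0.033 -0.033 -0.033 -0.033] end th,w [ 0.091 -0.001]
ROWS [[0,-0.013,-0.0,0,0,0,0,0,0.006,-0.0,0,0,0,0,0,0.003,-0.0,0,0,0,0,0,0.001,-0.0,0,0,0,0]
```

```bash
python3 -m jog '[0,-0.016,0,0,0,0,0,0,0.006,0,0,0,0,0,0,0.005,0,0,0,0,0,0,0.002,0,0,0,0,0]'; python3 step.py 4
```

```text
t: 15.48
position: [508.5, -119.7, 262.4]
tcp_rot: [0.001, -0.113, 0.994, 0.001]
contact_force: [-1.5, -0.7, 13.1]
gripper_width: 20.4
gripper_force: 61.2
t 15.475 a -0.033 ac -0.033 z 0.087 [0.099, 0.086] [0.4, 0.2, -0.0, -0.3] pred 0.091 est th 0.087 w -0.011 g 0.290 d -0.0006
u [-0.018 -0.024 -0.029 -0.031 -0.031 -0.03  -0.03  -0.031] end th,w [0.086 0.004]
ROWS [[0,-0.032,-0.001,0,0,0,0,0,0.014,0.0,0,0,0,0,0,0.01,0.001,0,0,0,0,0,0.002,-0.0,0,0,0,0]
```

```bash
python3 -m jog '[0,-0.042,-0.001,0,0,0,0,0,0.014,0,0,0,0,0,0,0.014,0.001,0,0,0,0,0,0.006,0,0,0,0,0]'; python3 step.py 4
```

```text
t: 16.02
position: [508.6, -120.0, 262.4]
tcp_rot: [0.0, -0.113, 0.994, 0.001]
contact_force: [-1.7, -1.2, 14.1]
gripper_width: 20.6
gripper_force: 61.2
t 16.025 a -0.031 ac -0.031 z 0.088 [0.1, 0.087] [0.3, 0.2, -0.0, -0.3] pred 0.086 est th 0.088 w 0.008 g 0.290 d -0.0005
u [-0.036 -0.033 -0.032 -0.032 -0.032 -0.032 -0.032 -0.032] end th,w [0.089 0.   ]
ROWS [[0,0.01,0.0,0,0,0,0,0,-0.005,0.0,0,0,0,0,0,-0.003,0.0,0,0,0,0,0,-0.001,0.0,0,0,0,0]
```

```bash
python3 -m jog '[0,0.012,0,0,0,0,0,0,-0.005,0,0,0,0,0,0,-0.005,0,0,0,0,0,0,-0.001,0,0,0,0,0]'; python3 step.py 4
```

```text
t: 16.58
position: [508.6, -119.8, 262.4]
tcp_rot: [0.0, -0.113, 0.994, 0.001]
contact_force: [-1.6, 0.1, 14.0]
gripper_width: 20.4
gripper_force: 61.3
t 16.575 a -0.032 ac -0.032 z 0.092 [0.102, 0.091] [0.4, 0.2, -0.0, -0.3] pred 0.089 est th 0.092 w 0.005 g 0.290 d -0.0004
u [-0.039 -0.036 -0.034 -0.033 -0.033 -0.033 -0.033 -0.033] end th,w [ 0.092 -0.002]
ROWS [[0,0.013,0.0,0,0,0,0,0,-0.005,0.0,0,0,0,0,0,-0.005,0.0,0,0,0,0,0,-0.001,0.0,0,0,0,0]
```

Quiet at the index: θ 0.092 and almost no drift, more than 8 s inside the band, arm still. I'm handing it in.

```bash
python3 -c "
from plant import r
print(r.finish_job())"
```

```text
the job is handed in; nothing more can be done
None
```

I handed the job in with the gripper still holding the lever and the pointer steady at the red index (rocker about 0.092 rad, index estimated at 0.09 rad). By my camera estimates it had stayed within 0.07 rad of the index for about 8 s; the hand-in returned no verdict.

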